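# Light up the pantry drawer with the torch

### The arm

A 6-joint arm with a two-finger parallel gripper is mounted at the origin on the work surface. World frame = base frame: x ahead of the robot, y to its left, z up, the work surface at z = 0. Lengths are in mm, angles in rad, forces in N, time in s.
With the tool pointing down it reaches from about 350 to 850 mm from the base axis. Payload 8.1 kg.
Tool frame: the origin (TCP) lies at the very end of the fingers, on their centre line; the grasp point (between the pads) lies 19 mm behind it; z points along the fingers, x is the direction in which the jaws open and shut, and the axes are right-handed (so a half turn about z gives the same grasp; the last joint's range is limited). The gripper opens to 93 mm and grips with 3 to 60 N. Pads are 15 mm wide; open, the fingers measure 128 mm over their backs; the gripper's body (75 mm by 188 mm) begins 65 mm behind the grasp point.
Start: joints at [-1.408, 0.13, 1.488, -0, 1.523, -0.085], TCP at [147.183, -581.672, 218.635] pointing down, gripper open.
Joint ranges: [-2.96, 2.96], [-0.89, 2.26], [0.02, 2.5], [-1.34, 4.48], [0, 2.73], [-2.66, 2.66]. Speed limits (rad/s): [2.39, 2.39, 2.79, 3.14, 3.14, 3.14].

### API

Orientations are given as a unit quaternion [x, y, z, w].
In Python, from workcell import arm, imaging, workorder, finder gives the robot as it stands. The module is installed in compiled form; this text tells all that it offers.
- The arm moves only by the tool send_rows, never from a script. Its argument "increments" is a list of rows, each a list of 3 entries, a list of its own where there are three numbers: the shift along the tool's x, y, z in cm, then the turn, a rotation vector about the tool's x, y, z in degrees, then the opening, from 0 (shut) to 1 (fully open). In form: [[[dx, dy, dz], [ax, ay, az], claw], ...]. A call has 1 to 12 rows; each row is the pose to reach, as a shift and turn from the pose commanded when the call began, along the tool's axes at that moment; what a row does not reach only later rows make up. A row lasts 1/8 s, in which the tool goes at most 62.5 mm and 10.7 degrees, less where a joint would pass 70% of its speed; a pose out of reach is approached as far as the arm can. A call with a gripper value outside its range is refused whole. The fingers move at their own pace and stop on an object; "force" is the grip in N (left out, the last holds). Time passes only in rows, so rows that repeat a pose let the fingers close. It gives the time, the measured TCP pose, the force and the opening at its end, in the units of the state.
- arm.read_state(): the state, without advancing time (a new reading comes with each control period).
- imaging.get_image(name): name is "scene" or "top"; returns a dict with "frame" (480x640x3 uint8, blue, green, red), "range_z" (480x640 float32, mm along the optical axis (not along the pixel's ray), 0 where there is no reading), "fx", "fy", "cx", "cy" (pixels), "R" (3x3) and "t" (3): a world point X has camera coordinates R X + t. Camera axes: x right, y down, z forward; pixel columns grow to the right and rows downward; lengths in mm; the calibration is good to about 2 mm. A picture is of the moment at which its call begins.
- workorder.sign_off(): hands the job in, once; it reports no verdict.
Trained networks look in a picture, given as the dict that the camera call returned (one of the last four; its "shot" number tells which), for a name from the list of things; names that differ only in an ending like _2 or _b are one class to them, and where a whole thing is asked for, a point or a joint stands for the part that bears it (a point fixed in the world has none). Each returns a list of dicts, best first, with "confidence" (0 to 1); they miss things now and then, are a little off and sometimes report something else, mostly with a low value. They report only what shows in the picture. A call takes as long as a camera call. They do not tell look-alikes from the thing itself.
- finder.spot_in(thing, picture): "location" ([column, row] in pixels, amid what is visible of it).
- finder.silhouettes(thing, picture): "pixels" (480x640 bool, what is visible of it) and "location" ([column, row] in pixels, amid what is visible of it).
- finder.pinpoint(thing, picture): "location" ([column, row] in pixels: a listed point, or the origin of a listed thing).
The state is a dict: "time": time; "q": joint angles; "joint_velocities": joint speeds; "joint_torque": joint torques, N m; "eef_pos": TCP position; "orientation": TCP orientation; "wrist_force": force on the tool from outside, world axes, zero at the start; "ft_torque": the same for the moment, N m; "opening": opening from 0.0 (shut) to 1.0 (fully open).
Only numpy, scipy, OpenCV 4.12 (cv2) and the standard library are available. Lean on these libraries where they do the work, as an engineer would, in place of code of your own. Each camera call takes 0.05 s, during which the arm holds its last target. There are 200 camera calls.

### The job

Pull the top drawer of the small white chest fully open, then draw the torch out of its charging cup (it lights by itself when lifted out), tip it to a slant about halfway between upright and level, and shine it down at the middle of the red tin in the drawer, its lens 10 to 20 cm from the tin and higher than the chest's top. Finish while still holding the torch there in the gripper, raised and steady. Keep the lower drawer shut, the tins standing in the drawer, and the canister, jar and bowl where they are.

Things in the scene. Friction and masses are not known exactly. Their poses are not given: they have to be found in the camera images.
- chest_drawer0 (a joint): top drawer of the white counter chest with a pale wood top (chest 240 deep, 260 wide, 182 mm high, fixed, its fronts towards the robot); 0 = shut, grows as it slides out towards the robot, in m; full travel 0.165; starts open by up to 0.02; stays where left, needs about 2 N
- chest_drawer1 (a joint): lower drawer of the same chest, same values; starts shut and is to stay so
- chest_drawer0_handle (a point): middle of the top drawer's bar handle: steel bar 11 mm thick, 120 mm long, lying level along this frame's y, 142 mm above the counter, its centre line 35 mm in front of the drawer's face (clear gap 29 mm), 40 mm below the chest's top; the posts at its ends stand 51 mm from the middle. Frame x points into the chest; the drawer slides along -x. The drawer's floor is 100 mm and the rim of its walls 158 mm above the counter; its front panel reaches 168 mm
- torch_center (a point): half-way up the torch: 125 mm long, 150 g nominal; black head 38 mm in diameter over the first 34 mm from the lens, tapering to a yellow round barrel of 28 mm diameter from 42 to 120 mm, black tail cap 26 mm in diameter to 125 mm. z runs along the torch from lens to tail; the light shines along -z. Parked it stands upright in the cup, lens down, so that z points up
- torch_lens (a point): centre of the torch's lens face, 62.5 mm from the torch's middle; same axes; the light shines from here along -z
- torch: the torch itself; origin and axes as its lens point
- cup: white round charging cup fixed to the counter, on the left or the right of the chest: tube 54 mm outside, 44 mm inside, 50 mm high, inner floor 8 mm up, on a round foot 92 mm wide and 8 mm thick; origin at the centre of its underside. The parked torch stands loosely in it and comes out straight up; its tail is then 133 mm above the counter
- tin_red_center (a point): middle of the red tin with a steel lid, 48 mm in diameter, 50 mm high, standing loose in the front part of the top drawer beside the white one; it rides out with the drawer; z up
- tin_white_center (a point): middle of the white tin with a steel lid, same size, beside the red one
- tin_red: the red tin; origin at the centre of its underside
- tin_white: the white tin; origin at the centre of its underside
- canister: white canister with a wooden lid, 92 mm in diameter, 115 mm high, loose, on the other side from the cup; origin at the centre of its underside; not to be moved
- jar: amber jar with a steel cap, 64 mm in diameter, 110 mm high, loose; origin at the centre of its underside; not to be moved
- bowl: brown wooden bowl, 110 mm in diameter, 50 mm high, loose; origin at the centre of its underside; not to be moved
Mind the look-alikes: they are no part of the job. Of the things like the torch, leave any that is green; of the rest the larger one is meant. Leave any pink look-alike of the cup alone.

How it is judged (in metres and radians):
On the way, in this order (a step that is already met when the one before it is completed fails the run):
1. the top drawer is open (more than 130 mm) (value of joint chest_drawer0 above 0.13 m), for 0.2 s.
2. the torch is drawn out of its cup, lens more than 80 mm above the counter, held by the fingers (height (world z) of torch_lens above 0.08 m and contact force between the fingers and torch above 1 N and contact force between torch and cup below 0.1 N), for 0.2 s.
At the end, for the whole second after the job is handed in: Top drawer open > 130 mm, lower < 20; torch gripped (> 2 N), still, off cup and tins, 30-60 deg from upright, lens > 180 mm up, 80-230 mm from the red tin's middle, which is within 30 mm of its light axis (x and y); tins upright in drawer; canister, jar, bowl moved < 30 mm (value of joint chest_drawer0 above 0.13 m and value of joint chest_drawer1 below 0.02 m and height (world z) of torch_lens above 0.18 m and angle between torch_lens's own z axis and vertical between 0.52 and 1.05 rad and distance between torch_lens and tin_red_center between 0.08 and 0.23 m and z of tin_red_center in the frame of torch_lens below -0.05 m and x of tin_red_center in the frame of torch_lens between -0.03 and 0.03 m and y of tin_red_center in the frame of torch_lens between -0.03 and 0.03 m and contact force between the fingers and torch above 2 N and contact force between torch and cup below 0.1 N and contact force between torch and tin_red below 0.1 N and contact force between torch and tin_white below 0.1 N and linear speed of torch below 0.03 m/s and angle between each of tin_red_center, tin_white_center's own z axis and vertical below 0.25 rad and height (world z) of tin_red_center between 0.105 and 0.15 m and height (world z) of tin_white_center between 0.105 and 0.15 m and distance of each of canister, jar, bowl from where it was at the start of the episode below 0.03 m); the arm keeps its last pose, push and grip.
It fails at once if the white canister is shifted (over 30 mm) (distance of canister from where it was at the start of the episode above 0.03 m).
It fails at once if the amber jar is shifted (over 30 mm) (distance of jar from where it was at the start of the episode above 0.03 m).
It fails at once if the wooden bowl is shifted (over 30 mm) (distance of bowl from where it was at the start of the episode above 0.03 m).
It fails at once if the lower drawer is pulled open (over 30 mm) (value of joint chest_drawer1 above 0.03 m).
It fails at once if a tin in the drawer is knocked over (angle between any of tin_red_center, tin_white_center's own z axis and vertical above 0.6 rad).
It also fails if it takes over 53 s, if anything falls off the work surface, if the arm or the gripper's body presses on something with over 40 N, if the wrist force passes 120 N, or if a joint passes its speed limit or range.

## Working session

There is one attempt and no reset: what is moved stays moved. The work goes in short steps, Python scripts to look and compute and a tool call to move; the robot and the scene stay as the last step left them, time stands still between calls to the robot, and variables do not carry over. Pictures are saved under pics/ and viewed, about 8 in all and at most 12, crops included, and the job is handed in when it is done.

Besides the shell and the picture viewer there is one more tool, called after ">>>" as a command line: name --argument value ..., lists and objects as JSON in quotes. send_rows: Moves the arm, as the interface text tells. Its arguments: {"type":"object","properties":{"increments":{"type":"array","items":{"type":"array"}},"force":{"type":"number"}},"required":["increments"]}

```bash
mkdir -p pics; cat > h.py <<'E'
import numpy as np, cv2
from scipy.spatial.transform import Rotation as Ro
from workcell import arm, imaging, workorder, finder
def P(im,u,v,r=2,z=None):
    "pixel -> world, by depth (median) or on plane z"
    d=np.array([(u-im['cx'])/im['fx'],(v-im['cy'])/im['fy'],1.])
    R,t=np.array(im['R']),np.array(im['t'])
    if z is None:
        p=im['range_z'][max(0,int(v)-r):int(v)+r+1,max(0,int(u)-r):int(u)+r+1]; p=p[p>0]
        return R.T@(d*np.median(p)-t)
    c=-R.T@t; w=R.T@d
    return c+w*(z-c[2])/w[2]
def cloud(im,mask):
    v,u=np.nonzero(mask&(im['range_z']>0)); Z=im['range_z'][v,u]
    C=np.stack([(u-im['cx'])/im['fx']*Z,(v-im['cy'])/im['fy']*Z,Z],1)
    return (C-np.array(im['t']))@np.array(im['R'])
def delta(tp,tR):
    "target TCP pos mm, Rotation -> shift cm, turn deg in current tool axes"
    s=arm.read_state(); R0=Ro.from_quat(s['orientation'])
    return np.round(R0.inv().apply(np.array(tp)-s['eef_pos'])/10,2), np.round((R0.inv()*tR).as_rotvec(degrees=True),1)
E
python3 - <<'E'
from h import *
np.set_printoptions(precision=1,suppress=True)
print(arm.read_state())
for n in('scene','top'):
    im=imaging.get_image(n); cv2.imwrite(f'pics/{n}0.png',im['frame']); R=np.array(im['R']);print(n,-R.T@im['t'],R[2])
    for th in ['chest_drawer0_handle','torch_center','torch_lens','cup','tin_red_center','tin_white_center','canister','jar','bowl']:
        for o in finder.pinpoint(th,im)[:3]:
            print(th,o['confidence'],np.array(o['location']),P(im,*o['location']))
    for th in ['torch','cup','chest_drawer0_handle','canister','jar','bowl']:
        for o in finder.silhouettes(th,im)[:3]:
            c=cloud(im,o['pixels']); print('sil',th,o['confidence'],len(c),np.array(o['location']),np.percentile(c,[3,50,97],axis=0).tolist() if len(c) else 0)
E
```

```text
{'time': 0.0, 'q': array([-1.4,  0.1,  1.5, -0. ,  1.5, -0.1]), 'joint_velocities': array([ 0., -0.,  0.,  0.,  0.,  0.]), 'joint_torque': array([  0. , -56. , -49.2,   0.1,   0. ,  -0. ]), 'eef_pos': array([ 147.1, -581.1,  217.6]), 'orientation': array([ 0.8, -0.6, -0. , -0. ]), 'wrist_force': array([-0.3, -0.3,  0.4]), 'ft_torque': array([ 0., -0.,  0.]), 'opening': 1.001502436958133}
scene [1138.5   87.9  980.8] [-0.6 -0.1 -0.8]
chest_drawer0_handle 0.93 [307.3 277.8] [576.8 -45.   -1. ]
torch_center 0.85 [197.6 205.6] [ 495.9 -319.7   90.4]
torch_center 0.79 [242.5 217.4] [ 500.6 -212.2   81.9]
torch_center 0.68 [170.3 197.5] [ 447.8 -418.    37.5]
torch_lens 0.9 [245.8 233.1] [ 504.7 -209.4   27. ]
torch_lens 0.63 [202.7 221.8] [ 505.7 -312.8   43.4]
torch_lens 0.62 [173.9 205.2] [ 451.  -413.4   12.5]
cup 0.67 [206.7 223. ] [ 501.2 -306.1   34.7]
cup 0.61 [197.6 208. ] [ 495.1 -322.    80. ]
cup 0.6 [211.8 173.4] [ 336.8 -351.9   21.2]
canister 0.65 [202.7 223.3] [ 506.8 -313.3   38.7]
canister 0.58 [463.8 248.7] [469.9 286.3  67.7]
jar 0.87 [163.3 296.6] [ 717.3 -322.9   54.7
[... 3755 characters left out ...]
752.2098191519799, 83.74166884841256, 168.4386516528545]]
sil canister 0.64 1624 [184.5 278.8] [[386.54973875891244, 252.76079143442936, 8.07672461988561], [427.6769038109479, 285.299363128841, 112.63409288056395], [467.2436222646727, 334.0628250741167, 116.91477456511205]]
sil jar 0.62 835 [449.8 173.4] [[663.4802944924647, -367.2264512466484, 8.167667591505554], [686.4114554613025, -335.2644850602762, 105.27115408598581], [717.7959577784868, -314.10209540622657, 111.62130907438673]]
sil bowl 0.59 1486 [173.9 177.2] [[634.4076037745382, 292.8530282665826, 0.6919656088227041], [684.9819877086031, 346.7994085803235, 20.8404506790871], [727.1304937589109, 385.5648781024342, 50.32813269243749]]
```

View pics/scene0.png

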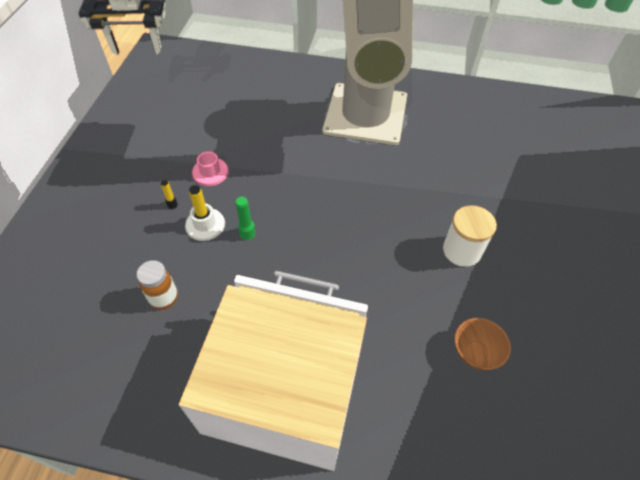

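View pics/top0.png

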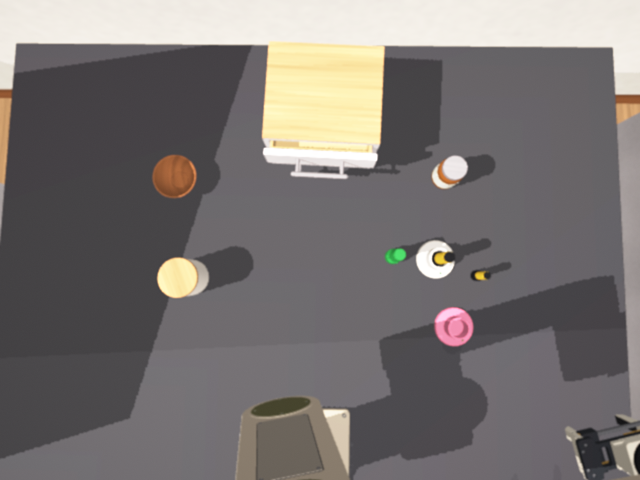

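Candidates for the torch in the scene image are green (244,219), large yellow in the white cup (197,203) and small yellow (170,195). The large yellow one is meant: it isn't green, it's the larger of the other two, and it stands in the white cup. Next I confirm it in a crop and fit the geometry.

```bash
python3 - <<'E'
from h import *
np.set_printoptions(precision=1,suppress=True)
im=imaging.get_image('scene'); cv2.imwrite('pics/crop1.png',cv2.resize(im['frame'][150:310,130:290],None,fx=3.75,fy=3.75,interpolation=cv2.INTER_CUBIC))
full=np.ones((480,640),bool)
for n in('scene','top'):
    if n=='top': im=imaging.get_image('top')
    c=cloud(im,full)
    ch=c[(abs(c[:,2]-182)<4)&(c[:,0]>600)&(abs(c[:,1])<300)]
    r=cv2.minAreaRect(ch[:,:2].astype(np.float32)); print(n,'chest top',r)
    pn=c[(abs(c[:,2]-168)<4)&(c[:,0]>640)&(c[:,0]<760)&(abs(c[:,1]+30)<160)]; print('panel',cv2.minAreaRect(pn[:,:2].astype(np.float32)),len(pn))
    hb=c[(c[:,2]>132)&(c[:,2]<153)&(c[:,0]>630)&(c[:,0]<690)&(abs(c[:,1]+30)<80)]; print('bar',cv2.minAreaRect(hb[:,:2].astype(np.float32)),np.median(hb,0),len(hb))
    t=c[(c[:,2]>128)&(c[:,2]<137)&(np.hypot(c[:,0]-482,c[:,1]+313)<30)]; print('tail',cv2.minEnclosingCircle(t[:,:2].astype(np.float32)),t.mean(0),len(t))
    t=c[(c[:,2]>5)&(c[:,2]<11)&(np.hypot(c[:,0]-482,c[:,1]+313)<60)]; print('foot',cv2.minAreaRect(t[:,:2].astype(np.float32)))
s=arm.read_state(); print(Ro.from_quat(s['orientation']).as_matrix())
E
```

```text
scene chest top ((844.744140625, -35.99497985839844), (260.6624755859375, 226.5887908935547), 87.64862823486328)
panel ((708.0127563476562, -30.063507080078125), (253.7391815185547, 16.95166015625), 87.49258422851562) 978
bar ((673.6782836914062, -28.441238403320312), (130.51718139648438, 29.05796241760254), 88.11593627929688) [667.8 -26.9 145.4] 429
tail ((485.0140380859375, -323.64227294921875), 14.84816837310791) [ 484.3 -323.4  132.2] 93
foot ((489.2587585449219, -321.11175537109375), (78.3334732055664, 91.84158325195312), 31.25759506225586)
top chest top ((845.6029052734375, -34.41963195800781), (260.3628234863281, 227.8741455078125), 87.50704956054688)
panel ((717.0830078125, -30.003036499023438), (258.04913330078125, 35.52766799926758), 87.7216796875) 749
bar ((674.947021484375, -27.083816528320312), (130.6363983154297, 31.382537841796875), 88.80165100097656) [665.7 -26.1 144.7] 335
tail ((482.9441223144531, -322.2936096191406), 13.43858814239502) [ 483.2 -322.5  131.2] 103
foot ((483.2005920410156, -322.7975158691406), (91.75833129882812, 92.02923583984375), 27.334922790527344)
[[ 0.2 -1.   0. ]
 [-1.  -0.2  0. ]
 [-0.  -0.  -1. ]]
```

View pics/crop1.png

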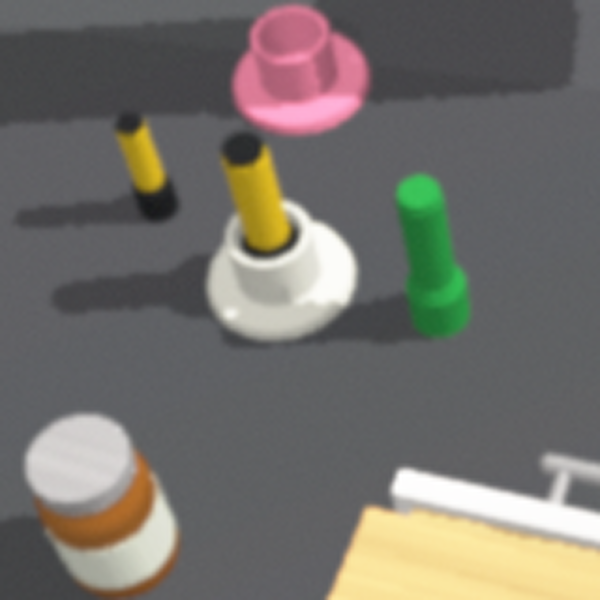

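The crop confirms it: the large yellow torch has its tail at about (243,148) in the crop, in the white cup at (275,270). Its axis is at (484,-322) mm. The chest yaw is about -2.4° and the bar is near (664,-27,142).

```bash
cat >> h.py <<'E'
def down(deg):
    c,s=np.cos(np.radians(deg)),np.sin(np.radians(deg))
    return Ro.from_matrix(np.array([[c,s,0],[s,-c,0],[0,0,-1]]))
E
python3 - <<'E'
from h import *
print(delta((664,-27,240),down(-2.4)))
E
```

```text
(array([-41.09, -63.71,  -2.14]), array([ -0. ,   0. , -73.4]))
```

>>> send_rows --increments '[[[-41, -63.7, -2.1], [0, 0, -73.4], 0.24], [[-41, -63.7, -2.1], [0, 0, -73.4], 0.24], [[-41, -63.7, -2.1], [0, 0, -73.4], 0.24], [[-41, -63.7, -2.1], [0, 0, -73.4], 0.24], [[-41, -63.7, -2.1], [0, 0, -73.4], 0.24], [[-41, -63.7, -2.1], [0, 0, -73.4], 0.24], [[-41, -63.7, -2.1], [0, 0, -73.4], 0.24], [[-41, -63.7, -2.1], [0, 0, -73.4], 0.24], [[-41, -63.7, -2.1], [0, 0, -73.4], 0.24], [[-41, -63.7, -2.1], [0, 0, -73.4], 0.24], [[-41, -63.7, -2.1], [0, 0, -73.4], 0.24], [[-41, -63.7, -2.1], [0, 0, -73.4], 0.24]]' --force 30

```text
time: 3.2
eef_pos: [660.1, -32.0, 239.7]
orientation: [1.0, -0.021, 0.0, 0.0]
wrist_force: [0.7, -1.0, 0.1]
opening: 0.24
```

```bash
python3 - <<'E'
from h import *
s=arm.read_state(); print(s['eef_pos'],s['opening'],s['wrist_force'],s['time']); print(delta((664,-27,240),down(-2.4)))
E
```

```text
[660.10288004 -31.96871048 239.66178764] 0.24019398234323203 [ 0.69095353 -1.00992803  0.07515142] 3.2
(array([ 0.37, -0.51, -0.03]), array([ 0., -0.,  0.]))
```

>>> send_rows --increments '[[[0, 0, 0], [0, 0, 0], 0.24], [[0, 0, 0], [0, 0, 0], 0.24]]'

```text
time: 3.45
eef_pos: [658.7, -33.6, 238.9]
orientation: [1.0, -0.021, -0.0, 0.0]
wrist_force: [0.4, 0.1, 0.4]
opening: 0.236
```

```bash
python3 - <<'E'
from h import *
im=imaging.get_image('scene'); cv2.imwrite('pics/near1.png',cv2.resize(im['frame'][170:330,200:400],None,fx=4,fy=4,interpolation=cv2.INTER_CUBIC))
print(arm.read_state()['eef_pos'])
E
```

```text
[658.4514141  -34.33150392 239.40838216]
```

View pics/near1.png

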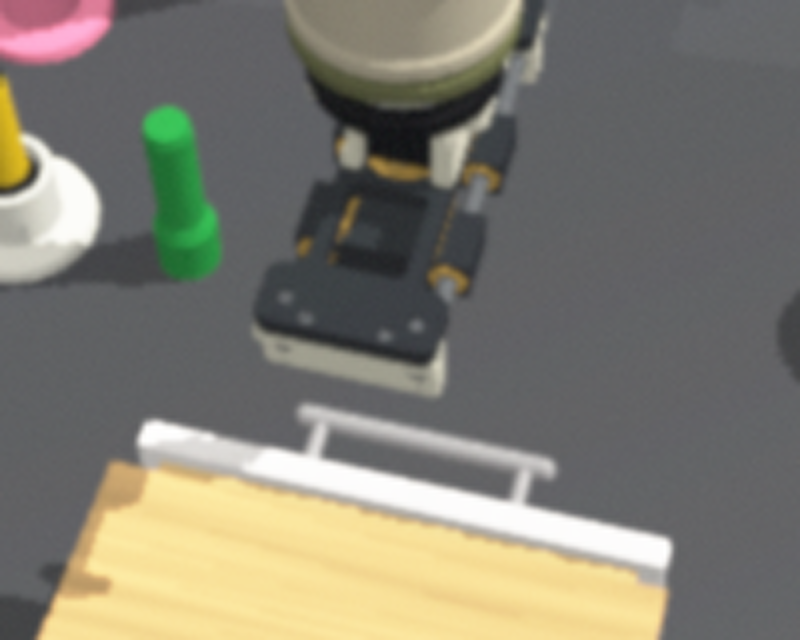

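The view shows the gripper in front of and above the bar, which spans about (300,410) to (550,465) in the crop. I correct the residual offset and go down in two stages.

>>> send_rows --increments '[[[0.55, -0.7, 2], [0, 0, 0], 0.24], [[0.55, -0.7, 5], [0, 0, 0], 0.24], [[0.55, -0.7, 5.5], [0, 0, 0], 0.24], [[0.55, -0.7, 5.5], [0, 0, 0], 0.24], [[0.55, -0.7, 5.5], [0, 0, 0], 0.24]]'

```text
time: 4.12
eef_pos: [665.3, -27.2, 186.0]
orientation: [1.0, -0.021, 0.001, 0.0]
wrist_force: [-0.4, 0.4, -0.4]
opening: 0.239
```

```bash
python3 - <<'E'
from h import *
print(arm.read_state()['eef_pos'],delta((664,-27,125),down(-2.4)))
E
```

```text
[665.2787009  -27.2253303  185.96842168] (array([-0.14, -0.02,  6.1 ]), array([ 0. , -0.1, -0. ]))
```

>>> send_rows --increments '[[[-0.1, 0, 1.5], [0, 0, 0], 0.24], [[-0.1, 0, 3], [0, 0, 0], 0.24], [[-0.1, 0, 4.5], [0, 0, 0], 0.24], [[-0.1, 0, 6], [0, 0, 0], 0.24], [[-0.1, 0, 6], [0, 0, 0], 0.24]]'

```text
time: 4.75
eef_pos: [662.2, -26.7, 121.9]
orientation: [1.0, -0.021, -0.002, -0.0]
wrist_force: [0.2, -0.3, -0.4]
opening: 0.238
```

No contact. Closing on the bar.

>>> send_rows --increments '[[[0, 0, 0], [0, 0, 0], 0.1], [[0, 0, 0], [0, 0, 0], 0.05], [[0, 0, 0], [0, 0, 0], 0.05], [[0, 0, 0], [0, 0, 0], 0.05]]' --force 30

```text
time: 5.25
eef_pos: [664.2, -26.9, 125.3]
orientation: [1.0, -0.021, 0.001, 0.0]
wrist_force: [0.5, -0.2, 2.4]
opening: 0.11
```

Gripped: the opening is about 10 mm, which matches the bar. Pulling.

>>> send_rows --increments '[[[-1, 0, 0], [0, 0, 0], 0.05], [[-2.5, 0, 0], [0, 0, 0], 0.05], [[-4, 0, 0], [0, 0, 0], 0.05], [[-5.5, 0, 0], [0, 0, 0], 0.05], [[-7, 0, 0], [0, 0, 0], 0.05], [[-8.5, 0, 0], [0, 0, 0], 0.05], [[-10, 0, 0], [0, 0, 0], 0.05], [[-11.5, 0, 0], [0, 0, 0], 0.05], [[-13, 0, 0], [0, 0, 0], 0.05], [[-14, 0, 0], [0, 0, 0], 0.05], [[-14.3, 0, 0], [0, 0, 0], 0.05], [[-14.3, 0, 0], [0, 0, 0], 0.05]]'

```text
time: 6.75
eef_pos: [520.7, -21.0, 125.2]
orientation: [1.0, -0.021, 0.0, 0.0]
wrist_force: [-0.7, 0.4, 7.1]
opening: 0.109
```

>>> send_rows --increments '[[[-0.4, 0, 0], [0, 0, 0], 0.05], [[-0.8, 0, 0], [0, 0, 0], 0.05], [[-0.8, 0, 0], [0, 0, 0], 0.05]]'

```text
time: 7.12
eef_pos: [517.1, -20.8, 125.3]
orientation: [1.0, -0.021, 0.005, 0.0]
wrist_force: [24.0, -1.0, -11.1]
opening: 0.108
```

The drawer is at its stop. I release and rise.

>>> send_rows --increments '[[[0.4, 0, 0], [0, 0, 0], 0.05], [[0.4, 0, 0], [0, 0, 0], 0.24], [[0.4, 0, 0], [0, 0, 0], 0.24], [[0.4, 0, 0], [0, 0, 0], 0.24], [[0.4, 0, -2], [0, 0, 0], 0.24], [[0.4, 0, -5], [0, 0, 0], 0.24], [[0.4, 0, -10], [0, 0, 0], 0.24], [[0.4, 0, -15], [0, 0, 0], 0.24], [[0.4, 0, -15], [0, 0, 0], 0.24]]'

```text
time: 8.25
eef_pos: [518.9, -21.0, 279.6]
orientation: [1.0, -0.021, 0.004, 0.0]
wrist_force: [1.5, 0.4, -0.1]
opening: 0.241
```

```bash
python3 - <<'E'
from h import *
np.set_printoptions(precision=1,suppress=True)
# torch: approach with current yaw family
print(arm.read_state()['eef_pos'], arm.read_state()['q'], delta((484,-322.5,270),down(-35)))
E
```

```text
[518.9 -21.  279.6] [-0.1 -0.1  1.6  0.   1.6 -0.1] (array([-2.2, 30.3,  1. ]), array([-0.1, -0.5, 32.6]))
```

>>> send_rows --increments '[[[-2.2, 6, 0], [0, 0, 7], 0.6], [[-2.2, 12, 0], [0, 0, 14], 0.6], [[-2.2, 18, 0.5], [0, 0, 21], 0.6], [[-2.2, 24, 0.5], [0, 0, 28], 0.6], [[-2.2, 30.3, 1], [0, 0.5, 32.6], 0.6], [[-2.2, 30.3, 1], [0, 0.5, 32.6], 0.6], [[-2.2, 30.3, 1], [0, 0.5, 32.6], 0.6], [[-2.2, 30.3, 1], [0, 0.5, 32.6], 0.6], [[-2.2, 30.3, 1], [0, 0.5, 32.6], 0.6]]'

```text
time: 9.38
eef_pos: [482.5, -321.3, 264.7]
orientation: [0.954, -0.3, 0.005, 0.0]
wrist_force: [-0.7, 0.6, 0.5]
opening: 0.602
```

```bash
python3 - <<'E'
from h import *
np.set_printoptions(precision=1,suppress=True)
print(delta((484,-322.5,76),down(-35)))
for n in('scene','top'):
    im=imaging.get_image(n); cv2.imwrite(f'pics/{n}2.png',im['frame'])
    for th in ['tin_red_center','tin_white_center','tin_red','tin_white']:
        for o in finder.pinpoint(th,im)[:2]:
            z=125 if 'center' in th else 100
            print(n,th,round(o['confidence'],2),np.array(o['location']),P(im,*o['location']),P(im,*o['location'],z=z))
    for th in ['tin_red','tin_white']:
        for o in finder.silhouettes(th,im)[:2]:
            c=cloud(im,o['pixels']); print('sil',th,round(o['confidence'],2),len(c),np.array(o['location']))
            if len(c):
                l=c[c[:,2]>146]; print(len(l), l.mean(0) if len(l) else c.mean(0), cv2.minEnclosingCircle(l[:,:2].astype(np.float32)) if len(l) else 0)
E
```

```text
(array([ 0. ,  0.1, 18.9]), array([-0.1, -0.5,  0.1]))
scene tin_white_center 0.92 [338.6 277.4] [649.1  34.3 149.4] [634.7  32.7 125. ]
scene tin_white_center 0.45 [323.9 223.3] [522.9 -20.2 143.5] [509.3 -22.6 125. ]
scene tin_red 0.72 [278.9 271.2] [650.6 -85.4 133. ] [631.6 -92.1 100. ]
scene tin_white 0.56 [337.7 284.2] [654.7  34.3 132.6] [636.1  32.3 100. ]
sil tin_red 0.55 8111 [310.6 263.9]
2278 [582.7 -26.  159.1] ((630.9400024414062, -27.989351272583008), 144.20729064941406)
sil tin_white 0.59 678 [337.4 278.3]
356 [633.9  31.1 149.4] ((633.5200805664062, 29.932519912719727), 22.86960792541504)
sil tin_white 0.34 8202 [310.9 259.7]
2306 [583.5 -26.1 159.2] ((636.0289306640625, -26.98609733581543), 147.92906188964844)
top tin_red_center 0.88 [342.1 189.5] [629.5 -81.  148.5] [634.  -81.9 125. ]
top tin_white_center 0.41 [345.7 195.1] [616.8 -89.2 148.5] [621.  -90.3 125. ]
top tin_red 0.78 [344.3 193.3] [620.8 -86.  149. ] [629.8 -88.1 100. ]
top tin_white 0.65 [294.7 192.8] [620.8  25.9 148.1] [629.6  29.1 100. ]
sil tin_red 0.61 375 [346.1 192.6]
275 [626.8 -88.  149. ] ((627.5706176757812, -88.14692687988281), 22.231454849243164)
sil tin_white 0.61 409 [291.9 188.5]
279 [632.9  32.1 148.7] ((633.0307006835938, 32.0667839050293), 22.30380630493164)
```

View pics/scene2.png

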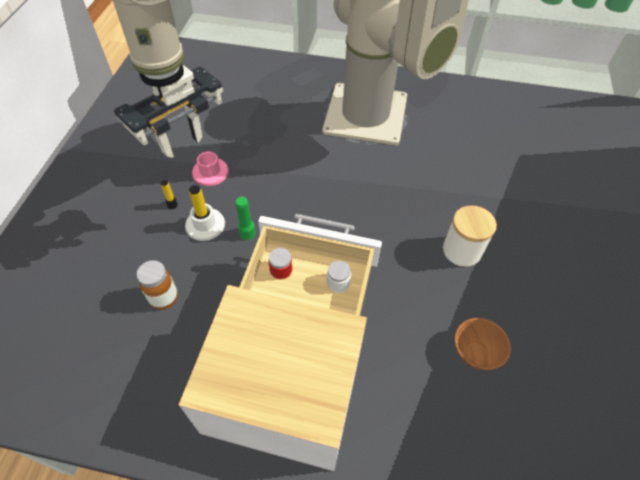

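The scene shows the drawer open, with the red tin at (281,263) and the white tin at (339,277), both upright; the torch hasn't moved. The red tin's centre is about (628,-88,125). Descending on the torch.

>>> send_rows --increments '[[[0, 0.1, 3], [0, -0.5, 0], 0.6], [[0, 0.1, 6.5], [0, -0.5, 0], 0.6], [[0, 0.1, 10], [0, -0.5, 0], 0.6], [[0, 0.1, 13], [0, -0.5, 0], 0.6], [[0, 0.1, 16], [0, -0.5, 0], 0.6], [[0, 0.1, 18.5], [0, -0.5, 0], 0.6], [[0, 0.1, 18.7], [0, -0.5, 0], 0.6], [[0, 0.1, 18.7], [0, -0.5, 0], 0.6]]'

```text
time: 11.08
eef_pos: [483.4, -324.2, 78.3]
orientation: [0.954, -0.301, 0.0, -0.001]
wrist_force: [0.3, -0.7, 0.7]
opening: 0.603
```

```bash
python3 - <<'E'
from h import *
print(delta((484,-322.5,76),down(-35)))
E
```

```text
(array([-0.04, -0.17,  0.23]), array([-0.1, -0. , -0. ]))
```

>>> send_rows --increments '[[[0, -0.1, 0], [0, 0, 0], 0.4], [[0, -0.1, 0], [0, 0, 0], 0.2], [[0, -0.1, 0], [0, 0, 0], 0.2], [[0, -0.1, 0], [0, 0, 0], 0.2], [[0, -0.1, 0], [0, 0, 0], 0.2]]' --force 30

```text
time: 11.7
eef_pos: [483.8, -323.2, 77.9]
orientation: [0.954, -0.301, 0.0, -0.001]
wrist_force: [-0.9, 0.7, 4.2]
opening: 0.298
```

Gripped: the opening is about 28 mm, the barrel's diameter. Lifting straight up.

>>> send_rows --increments '[[[0, 0, -1], [0, 0, 0], 0.2], [[0, 0, -3], [0, 0, 0], 0.2], [[0, 0, -6], [0, 0, 0], 0.2], [[0, 0, -9], [0, 0, 0], 0.2], [[0, 0, -12], [0, 0, 0], 0.2], [[0, 0, -15], [0, 0, 0], 0.2], [[0, 0, -18], [0, 0, 0], 0.2], [[0, 0, -21], [0, 0, 0], 0.2], [[0, 0, -24], [0, 0, 0], 0.2], [[0, 0, -24], [0, 0, 0], 0.2]]'

```text
time: 12.95
eef_pos: [484.4, -324.4, 321.8]
orientation: [0.954, -0.301, 0.003, 0.0]
wrist_force: [-0.0, 0.9, -1.6]
opening: 0.295
```

```bash
python3 - <<'E'
from h import *
np.set_printoptions(precision=2,suppress=True)
s=arm.read_state(); print(s['q'],s['wrist_force'],s['opening'])
# lens 68mm beyond TCP; lens 150 from tin; tilt 43deg, azimuth az
tin=np.array([628,-88,125.])
for az in (-8,-20):
    a=np.radians(az); t=np.radians(43)
    z=np.array([np.sin(t)*np.cos(a),np.sin(t)*np.sin(a),-np.cos(t)])
    y=-np.array([-np.sin(a),np.cos(a),0]); x=np.cross(y,z)
    tp=tin-z*(150+70); print(az,tp,'lens',tin-150*z,delta(tp,Ro.from_matrix(np.stack([x,y,z],1))))
E
```

```text
[-0.68  0.06  1.38  0.    1.7  -0.07] [-0.01  0.87 -1.64] 0.2950469251778009
-8 [479.42 -67.12 285.9 ] lens [526.7  -73.76 234.7 ] (array([-15.19, -20.79,   3.54]), array([ 10.1,  41.8, -25.7]))
-20 [487.01 -36.68 285.9 ] lens [531.87 -53.01 234.7 ] (array([-16.32, -23.71,   3.54]), array([  5.6,  42.4, -14.3]))
```

The wrist shows the torch's weight. Moving to the aiming pose.

>>> send_rows --increments '[[[-3, -4, 0], [1.7, 7, -4.3], 0.2], [[-6, -8, 0], [3.4, 14, -8.6], 0.2], [[-9, -12, 0], [5, 21, -12.8], 0.2], [[-12, -16, 1], [6.7, 28, -17.1], 0.2], [[-14, -19, 2], [8.4, 35, -21.4], 0.2], [[-15.2, -20.8, 3.5], [10.1, 41.8, -25.7], 0.2], [[-15.2, -20.8, 3.5], [10.1, 41.8, -25.7], 0.2], [[-15.2, -20.8, 3.5], [10.1, 41.8, -25.7], 0.2], [[-15.2, -20.8, 3.5], [10.1, 41.8, -25.7], 0.2], [[-15.2, -20.8, 3.5], [10.1, 41.8, -25.7], 0.2], [[-15.2, -20.8, 3.5], [10.1, 41.8, -25.7], 0.2]]'

```text
time: 14.32
eef_pos: [516.5, -71.7, 284.7]
orientation: [0.934, -0.066, 0.349, 0.023]
wrist_force: [0.0, -0.1, -1.2]
opening: 0.296
```

```bash
python3 - <<'E'
from h import *
np.set_printoptions(precision=2,suppress=True)
s=arm.read_state(); print(s['eef_pos'],s['joint_velocities'],s['wrist_force'],s['opening'],s['q'])
R=Ro.from_quat(s['orientation']).as_matrix(); print('toolz',R[:,2],'tin in tool frame',R.T@(np.array([628,-88,125])-s['eef_pos']))
ims=[]
for n in('scene','top'):
    im=imaging.get_image(n); ims.append(im['frame'])
    for th in ['torch_center','torch_lens','tin_red_center','tin_white_center']:
        for o in finder.pinpoint(th,im)[:3]:
            print(n,th,round(o['confidence'],2),np.array(o['location']),P(im,*o['location']))
    for th in ['tin_red','tin_white','torch','canister','jar','bowl']:
        for o in finder.silhouettes(th,im)[:2]:
            c=cloud(im,o['pixels'])
            if len(c): print('sil',th,round(o['confidence'],2),len(c),np.median(c,0))
            if th=='torch' and len(c) and np.median(c[:,2])>180:
                c=c[c[:,2]>190]; m=np.median(c,0); d=np.linalg.svd(c-m)[2][0]; print('  axis',d,'tilt',np.degrees(np.arccos(abs(d[2]))),c.min(0),c.max(0))
    v=[]
    g=lambda X:(lambda q:(im['fx']*q[0]/q[2]+im['cx'],im['fy']*q[1]/q[2]+im['cy']))(np.array(im['R'])@X+np.array(im['t']))
    print('expected lens px',g(s['eef_pos']+70*R[:,2]),'tin px',g(np.array([628,-88,125])))
a=cv2.resize(ims[0][130:330,180:400],(800,600)[:1]+(727,)) if 0 else np.hstack([cv2.resize(ims[0][130:330,190:390],(400,400),interpolation=2),cv2.resize(ims[1][130:330,240:440],(400,400),interpolation=2)])
cv2.imwrite('pics/final1.png',a)
E
```

```text
[516.48 -71.71 284.74] [ 0.  0.  0.  0. -0. -0.] [ 0.04 -0.09 -1.19] 0.2959118626780129 [-0.33 -0.89  2.32  0.15  1.02 -0.22]
toolz [ 0.65 -0.09 -0.76] tin in tool frame [-19.66   1.04 194.5 ]
scene torch_center 0.75 [244.7 216.8] [ 499.79 -206.98   84.6 ]
scene torch_center 0.68 [296.6 177.5] [533.95 -72.83 285.83]
scene torch_lens 0.87 [289.1 204.7] [571.46 -79.45 248.88]
scene torch_lens 0.79 [244.1 235.1] [ 505.48 -214.35   18.52]
scene torch_lens 0.7 [171.7 203.7] [ 453.37 -416.28   20.51]
scene tin_red_center 0.96 [282.3 260. ] [634.02 -81.75 150.16]
scene tin_red_center 0.31 [475.  352.8] [680.65 333.64   3.31]
scene tin_white_center 0.95 [337.4 278.3] [650.96  32.36 148.39]
sil tin_red 0.61 635 [638.2  -86.71 146.65]
sil tin_white 0.79 647 [643.21  32.32 147.16]
sil torch 0.93 567 [ 497.87 -210.42   65.51]
sil torch 0.69 260 [ 449.43 -419.64   35.59]
sil canister 0.77 2274 [453.19 290.19 109.7 ]
sil canister 0.25 644 [550.85 -74.3  266.05]
sil jar 0.77 1380 [ 708.   -334.52   84.67]
expected lens px (np.float64(291.3591995212676), np.float64(206.61192903184636)) tin px (np.fl
[... 345 characters left out ...]
   24.53]
top tin_red_center 0.94 [345.3 189.3] [629.87 -88.16 149.57]
top tin_white_center 0.67 [292.8 187.4] [633.08  30.45 148.16]
top tin_white_center 0.55 [340.1 214.1] [557.98 -73.17 261.92]
sil tin_red 0.81 404 [624.13 -87.55 147.88]
sil tin_red 0.35 414 [629.56  30.61 147.76]
sil tin_white 0.77 427 [629.24  30.53 147.68]
sil torch 0.72 271 [ 486.21 -206.9    89.52]
sil torch 0.49 150 [ 442.71 -415.97   43.  ]
sil canister 0.7 1556 [427.97 286.22 112.8 ]
sil jar 0.71 855 [ 686.33 -335.35  105.19]
sil bowl 0.75 1444 [686.06 346.83  21.03]
expected lens px (np.float64(341.929998187676), np.float64(214.18800316209834)) tin px (np.float64(344.7254241865084), np.float64(192.1123664648628))
```

View pics/final1.png

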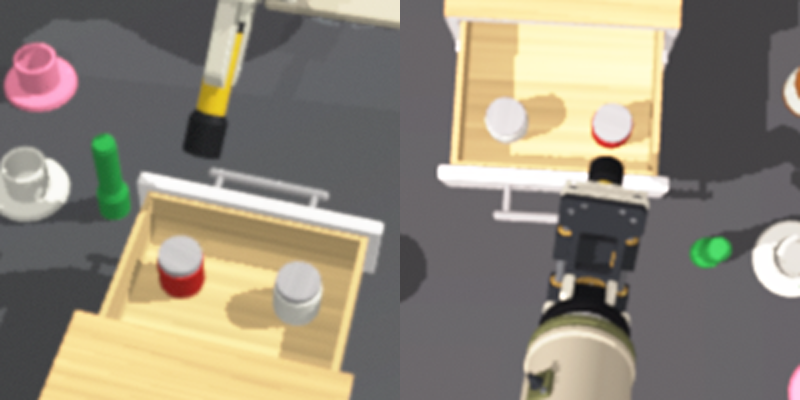

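The picture shows the torch held slanted over the drawer, aimed just short of the red tin (crop (180,265)), and the cup empty. Joint 2 stopped the arm at its limit (-0.89) before the target, leaving about 20 mm of off-axis error. I pick a more sideways azimuth that sits further out.

```bash
python3 - <<'E'
from h import *
np.set_printoptions(precision=2,suppress=True)
s=arm.read_state(); R0=Ro.from_quat(s['orientation']); zc=R0.as_matrix()[:,2]
tin=np.array([628,-88,125.])
for az,tl,d in((-35,42,125),(-45,42,130)):
    a=np.radians(az); t=np.radians(tl)
    z=np.array([np.sin(t)*np.cos(a),np.sin(t)*np.sin(a),-np.cos(t)])
    ax=np.cross(zc,z); ax*=np.arccos(zc@z)/np.linalg.norm(ax)
    tp=tin-z*(d+70); print(az,tp,'lens',tin-d*z,delta(tp,Ro.from_rotvec(ax)*R0))
E
```

```text
-35 [521.12 -13.16 269.91] lens [559.49 -40.03 217.89] (array([-1.19, -5.81,  0.85]), array([-17.8,  -2.1,   0. ]))
-45 [533.37   6.63 273.63] lens [566.49 -26.49 221.61] (array([-0.25, -7.95,  1.19]), array([-23.9,  -4.8,   0. ]))
```

>>> send_rows --increments '[[[0.3, -2, 0], [-6, -1.2, 0], 0.2], [[0, -4, 0.3], [-12, -2.4, 0], 0.2], [[-0.2, -6, 0.7], [-18, -3.6, 0], 0.2], [[-0.25, -8, 1.2], [-23.9, -4.8, 0], 0.2], [[-0.25, -8, 1.2], [-23.9, -4.8, 0], 0.2], [[-0.25, -8, 1.2], [-23.9, -4.8, 0], 0.2], [[-0.25, -8, 1.2], [-23.9, -4.8, 0], 0.2]]'

```text
time: 16.3
eef_pos: [533.5, 6.0, 275.0]
orientation: [0.923, -0.139, 0.289, 0.212]
wrist_force: [-1.0, 0.6, -1.0]
opening: 0.299
```

```bash
cat > chk.py <<'E'
from h import *
import sys
np.set_printoptions(precision=2,suppress=True)
s=arm.read_state(); print(s['time'],s['eef_pos'],s['wrist_force'],s['opening'],s['q'])
R=Ro.from_quat(s['orientation']).as_matrix(); print('tilt',np.degrees(np.arccos(-R[2,2])),'lens',s['eef_pos']+70*R[:,2],'tin in tool frame',R.T@(np.array([628,-88,125])-s['eef_pos']))
ims=[]
for n in('scene','top'):
    im=imaging.get_image(n); ims.append(im['frame'])
    for th in ['torch_lens','tin_red_center','tin_white_center']:
        for o in finder.pinpoint(th,im)[:2]: print(n,th,round(o['confidence'],2),np.array(o['location']),P(im,*o['location']))
    g=lambda X:(lambda q:(im['fx']*q[0]/q[2]+im['cx'],im['fy']*q[1]/q[2]+im['cy']))(np.array(im['R'])@X+np.array(im['t']))
    print('expected lens px',np.array(g(s['eef_pos']+70*R[:,2])))
a=np.hstack([cv2.resize(ims[0][130:330,190:390],(400,400),interpolation=2),cv2.resize(ims[1][130:330,240:440],(400,400),interpolation=2)])
cv2.imwrite(sys.argv[1],a)
E
python3 chk.py pics/final2.png
```

```text
16.3 [533.53   5.98 275.01] [-0.97  0.62 -0.99] 0.2992040332965902 [ 0.35 -0.42  2.06 -0.7   1.23  0.8 ]
tilt 42.072927203701305 lens [566.8  -27.08 223.05] tin in tool frame [ -1.46  -0.67 200.65]
scene torch_lens 0.72 [174.8 203. ] [ 447.59 -411.1    17.65]
scene torch_lens 0.59 [246.  230.7] [ 503.59 -208.31   35.55]
scene tin_red_center 0.71 [278.8 260.4] [635.56 -88.57 148.78]
scene tin_red_center 0.63 [336.8 282.5] [655.61  32.4  140.07]
scene tin_white_center 0.77 [335.6 277.5] [650.43  28.68 149.23]
expected lens px [316.67 215.84]
top torch_lens 0.76 [315.1 213. ] [559.89 -23.21 259.52]
top torch_lens 0.5 [389.4 254.2] [ 489.81 -200.97   53.16]
top tin_red_center 0.97 [344.9 193.5] [620.33 -87.36 149.22]
top tin_white_center 0.89 [293. 191.] [624.75  29.8  148.64]
expected lens px [317.34 212.14]
```

View pics/final2.png

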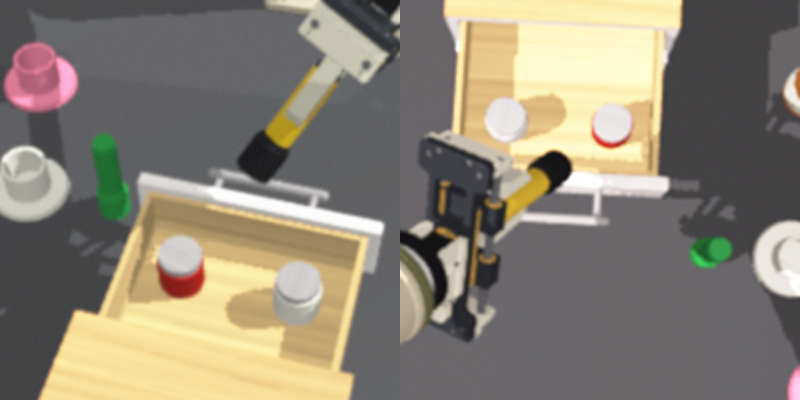

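The torch's black head (crop (262,160)) points straight at the red tin (181,265). Both tins stand and the lens is where expected. Settling with a few hold rows, then a last check before handing in.

>>> send_rows --increments '[[[0, 0, 0], [0, 0, 0], 0.2], [[0, 0, 0], [0, 0, 0], 0.2], [[0, 0, 0], [0, 0, 0], 0.2], [[0, 0, 0], [0, 0, 0], 0.2], [[0, 0, 0], [0, 0, 0], 0.2], [[0, 0, 0], [0, 0, 0], 0.2]]'

```text
time: 17.45
eef_pos: [533.5, 7.2, 273.5]
orientation: [0.923, -0.138, 0.288, 0.213]
wrist_force: [-0.4, -0.2, -2.3]
opening: 0.296
```

```bash
python3 - <<'E'
from h import *
s=arm.read_state(); R=Ro.from_quat(s['orientation']).as_matrix(); v=abs(s['joint_velocities']).max()
r=R.T@(np.array([628,-88,125])-s['eef_pos']); print(s['time'],s['eef_pos'],s['opening'],v,r)
if abs(r[0])<10 and abs(r[1])<10 and s['opening']>.25 and v<.05: print(workorder.sign_off())
E
```

```text
17.45 [533.4778744    7.19331292 273.47036817] 0.2963222838835146 0.001597632534592478 [-7.40998447e-02  7.00494421e-01  2.00097859e+02]
the job is handed in; nothing more can be done
None
```

I pulled the top drawer out to its stop, drew the large yellow torch straight up out of the white cup, and aimed it at the middle of the red tin. I handed the job in at 17.5 s with the torch still gripped; no verdict was reported.

**Last checks**
- **Aim:** the tin is about 1 mm off the light axis, assuming the torch lies along the tool axis. The tilt is about 42° from upright.
- **Lens:** it is about 130 mm from the tin's middle and about 222 mm above the counter, compared with 182 mm for the chest top.
- **Grip:** the opening matches the 28 mm barrel, and the arm was at rest.
- **Drawer:** it moved about 147 mm to its stop.
- **Tins:** both stood upright in the last picture.

**What didn't go to plan**
- The first aiming pose stopped at joint 2's limit (-0.89) and left the aim about 20 mm off, so I re-aimed from a more sideways direction.
- The scene-camera network missed the lens in the last picture. The top camera found it within about 2 pixels of where I expected.
- I did not re-measure the canister, jar and bowl after that last move. In the check before it, the canister and jar showed no shift in either camera. The bowl, seen only by the top camera, showed none either.
- I did not measure the lower drawer; nothing touched it.

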